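Unpile the bedside medicine things and chock the row of vials

ROBOT

A 6-joint arm with a two-finger parallel gripper is mounted at the origin on the work surface. World frame = base frame: x ahead of the robot, y to its left, z up, the work surface at z = 0. Lengths are in m, angles in degrees, forces in N, time in s.
With the tool pointing down it reaches from about 0.325 to 1 m from the base axis. Payload 5.1 kg.
Tool frame: the origin (TCP) lies on the centre line of the jaws, within the pads' length; the fingertips stand 8 mm ahead of it and the grasp point (between the pads) lies 11 mm behind it (robot.tips_ahead is the distance from the TCP to the fingertips, in m); z points along the fingers, y is the line along which they close (so a half turn about z gives the same grasp; the last joint's range is limited). The gripper opens to 85 mm and grips with 20 to 120 N. Pads are 22 mm wide; open, the fingers measure 114 mm over their backs; the gripper's body (76 mm by 85 mm) begins 54 mm behind the grasp point. The pads swing forward as they close: fully open they stand 13 mm farther back than shut.
Start: joints at [-72.915, 7.093, 94.555, -0, 78.352, -4.733], TCP at [0.242, -0.603, 0.239] pointing down, gripper open.
Joint ranges: [-149.61, 149.61], [-58.7, 133.49], [1.44, 155.28], [-77.14, 257.14], [18.33, 153.61], [-166.67, 166.67]. Speed limits (degrees/s): [147.25, 147.25, 180, 180, 180, 180].

INTERFACE

Orientations are given as [roll, pitch, yaw] about the fixed x, y, z axes, in that order (R = Rz(yaw) Ry(pitch) Rx(roll)).
In Python, from station import robot, grab_frame, camera_params gives the robot as it stands.
- The arm moves only by the shell command python3 -m creep 'ROWS' [FORCE]. ROWS is JSON, a list of rows, each a list of 3 entries, a list of its own where there are three numbers: the finger opening in mm, from 0 to 85.4, then the shift along the tool's x, y, z in units of 40 mm (1.0 is 40 mm), then the turn about the tool's z in units of 10 degrees (1.0 is 10 degrees). In form: [[grip, [tx, ty, tz], turn], ...]. A call has 1 to 10 rows; each row is the pose to reach, as a shift and turn from the pose commanded when the call began, along the tool's axes at that moment; what a row does not reach only later rows make up. A row lasts 1/8 s, in which the tool goes at most 62.5 mm and 10.7 degrees, less where a joint would pass 70% of its speed; a pose out of reach is approached as far as the arm can. A call with a gripper value outside its range is refused whole. The fingers move at their own pace and stop on an object; FORCE is the grip in N (left out, the last holds). Time passes only in rows, so rows that repeat a pose let the fingers close. It gives the time, the measured TCP pose, the force, the opening and the grip force at its end, in the units of the state.
- robot.state(): the state, without advancing time (a new reading comes with each control period).
- grab_frame(name): name is "scene" or "side" or "wrist"; returns (picture, depth): 480x640x3 uint8, blue, green, red; 480x640 float32, m along the optical axis (not along the pixel's ray), 0 where there is no reading.
- camera_params(name): a dict with "fov_y" (degrees; the focal length in pixels is half the picture's height over the tangent of half this angle, whatever the lens; pixels are square), "cx", "cy" (the principal point, pixels), "origin" and "orientation" of the camera in the world. Camera axes: x right, y up, looking along -z (the intrinsics and any distortion apply to the point x, -y, -z); pixel columns grow to the right and rows downward; lengths in m; the calibration is good to about 2 mm. A picture is of the moment at which its call begins: read the wrist's pose just before it. camera_params takes no time and is no camera call; for the wrist camera it gives the pose at the moment of the call.
- robot.hand_in(): hands the job in; it is judged then, once.
The state is a dict: "t": time; "q": joint angles; "qvel": joint speeds; "joint_efforts": joint torques, N m; "position": TCP position; "orientation": TCP orientation; "wrist_force": force on the tool from outside, world axes, zero at the start; "moment": the same for the moment, N m; "gripper_width": finger opening in m; "gripper_force": force on a finger pad.
Only numpy, scipy, OpenCV 4.12 (cv2) and the standard library are available. Lean on these libraries where they do the work, as an engineer would, in place of code of your own. Each camera call takes 0.05 s, during which the arm holds its last target. There are 200 camera calls.

TASK

Take the pile on the pill organizer apart, one thing at a time in this order, keeping everything level as you carry it: lay the steel clip magnet on the grey plate, its long side close up against the open end of the row of amber vials and central on them, so that the row cannot roll apart; stand the red pill crusher on the round red coaster; set the aluminium tin lengthwise on the cork mat; last, lift the emptied pill organizer lengthwise onto the blue mat. Each must rest wholly on its place, the vials must stay lying together in their row, do not shift the organizer while anything is still on it, and leave the glass tumbler alone.

Things in the scene. Friction and masses are not known exactly. Their poses are not given: they have to be found in the camera images.
- magnet: Steel clip magnet, lying on the tin at the start: a block 40 (its x) x 26 (its y) x 22 mm high, lower 8 mm dark, bright steel above (22 mm deep), a thin wire loop 7 mm higher that gives no resistance. 60 g; its pull is too weak to notice. Origin: centre of its underside, z up. Grip its 40 mm ends (closing along its x), so that no finger comes between it and the vials.
- crusher: Red pill crusher with twist top, standing on one end of the organizer at the start: a round body 44 mm in diameter to 36 mm height, then a twist top 40 mm in diameter to 62 mm height. 90 g. Origin at the centre of its underside, z up.
- tin: Small aluminium tin with its lid closed (the lid does not open), lying on the other end of the organizer at the start: 62 (its x) x 48 (its y) x 24 mm high. 70 g. Origin at the centre of its underside, z up. Fingers close across its 48 mm.
- organizer: White AM-PM pill organizer, seven blue and seven yellow lids on its flat top (all shut, they do not open): 170 (its x) x 60 (its y) x 28 mm high, 160 g. It stands on the table at the start with tin and crusher side by side on it, about 95 mm from centre to centre. Origin at the centre of its underside, z up. Fingers close across its 60 mm.
- vial_outer: The outermost of three equal amber vials with white caps that lie on their sides in a row, loose, on the grey plate: 34 mm in diameter, 72 mm long, axis along its y (and the plate's y), 40 g, free to roll along the plate's x. Origin at the middle of its axis, 17 mm above the plate's top.
- row_plate: Grey plate, fixed, 190 (its x) x 100 (its y) x 4 mm thick, with a white stop bar 22 mm high from the table across its -x end. Three vials lie from the bar on towards +x (at x = -65, -30, and the outermost +5 to +9 mm): the open end of the row is on the outermost vial's +x side, where the magnet goes. Origin at the centre of its underside.
- coaster: Round red coaster, fixed, 68 mm in diameter, 4 mm thick: the crusher's place. Origin at the centre of its underside.
- tin_mat: Cork mat, fixed, 88 (its x) x 66 (its y) x 4 mm thick: the tin's place. Origin at the centre of its underside.
- organizer_mat: Blue mat, fixed, 200 (its x) x 90 (its y) x 4 mm thick: the organizer's place. Origin at the centre of its underside.
- tumbler: Empty glass tumbler, loose, 72 mm in diameter, 95 mm high, standing on the table; not to be disturbed. Origin at the centre of its underside.
Things that resemble listed ones, but are neither listed nor needed, are in the scene too. Of the things that look like the magnet, the smallest one is meant.

How it is judged:
By the outcome, as a careful person would: the job done as asked, in the order asked, and still so for the second after the job is handed in, with the robot touching nothing.
It also fails if it takes over 112 s, if anything falls off the work surface, if the arm or the gripper's body presses on something with over 40 N, if the wrist force passes 120 N, or if a joint passes its speed limit or range.

## Working session

There is one attempt and no reset: what is moved stays moved. The work goes in short steps, Python scripts to look and compute and a shell command to move; the robot and the scene stay as the last step left them, time stands still between calls to the robot, and variables do not carry over. Pictures are saved under pics/ and viewed, at most 19 in all, crops included, and the job is handed in when it is done.

```bash
ls; mkdir -p pics; python3 - <<'E'
from station import robot, grab_frame, camera_params
import cv2,numpy as np
print(robot.state())
for n in ["scene","side","wrist"]:
    print(n,camera_params(n))
    p,d=grab_frame(n); cv2.imwrite(f"pics/{n}0.png",p); np.save(f"pics/{n}0.npy",d); print((d>0).mean())
E
```

```text
pics
{'t': 0.0, 'q': array([-7.29139955e+01,  7.13308361e+00,  9.46356353e+01,  8.24040935e-04,
        7.83504355e+01, -4.73213276e+00]), 'qvel': array([-0.03949604,  0.11581678, -0.0038722 , -0.08418345,  0.0522311 ,
        0.05651847]), 'joint_efforts': array([ 1.64722815e-04, -4.23612177e+01, -3.65453911e+01, -1.75667992e-04,
        6.96352843e-03,  3.64063766e-06]), 'position': array([ 0.24138511, -0.60287145,  0.23804162]), 'orientation': array([-1.79881318e+02, -1.06338947e-02,  2.18179590e+01]), 'wrist_force': array([-0.53832365,  0.26247068,  0.91432039]), 'moment': array([ 0.01517275, -0.01883202, -0.01940684]), 'gripper_force': 0.0, 'gripper_width': 0.08544453359186638}
scene {'fov_y': 46.98766711683484, 'cx': 327.70083768497244, 'cy': 242.11489785644528, 'origin': array([1.19880847, 0.1304877 , 0.7730416 ]), 'orientation': array([ 44.10749033,   0.18886433, 100.26472427])}
0.9960611979166667
side {'fov_y': 51.24883871562017, 'cx': 324.40467170063374, 'cy': 239.0765600889747, 'origin': array([0.33344238, 0.59820347, 0.79383306]), 'orientation': array([  39.37484951,   -0.85654559, -160.43446778])}
0.9960872395833333
wrist {'fov_y': 62.95207799316155, 'cx': 318.87012758723506, 'cy': 244.11122323726948, 'origin': array([ 0.31824286, -0.57180219,  0.37283181]), 'orientation': array([-18.40672549,   0.17642868, -68.1856628 ])}
0.9958854166666666
```

View pics/scene0.png

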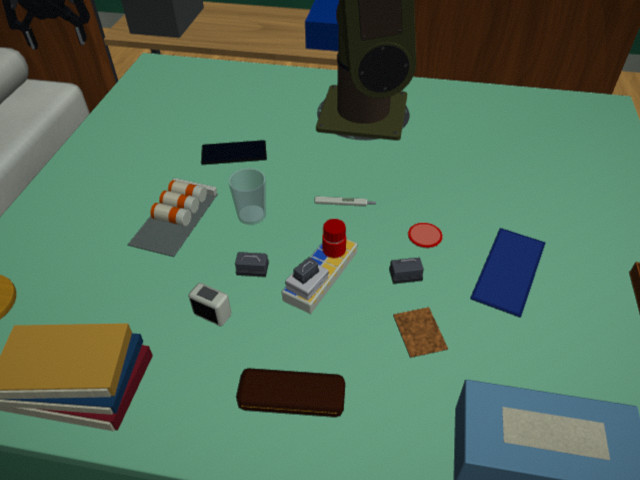

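View pics/side0.png

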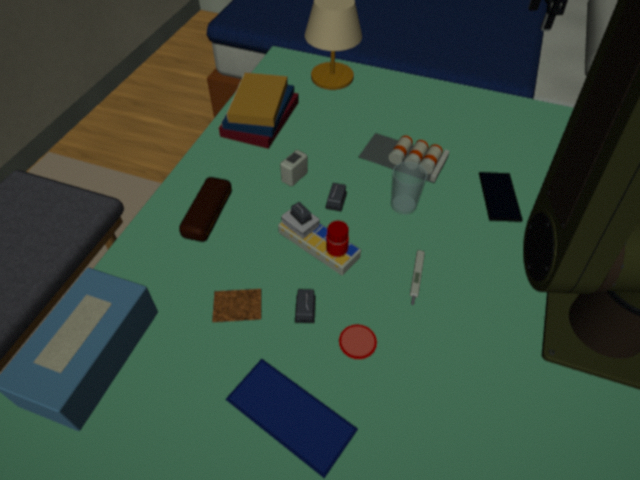

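View pics/wrist0.png

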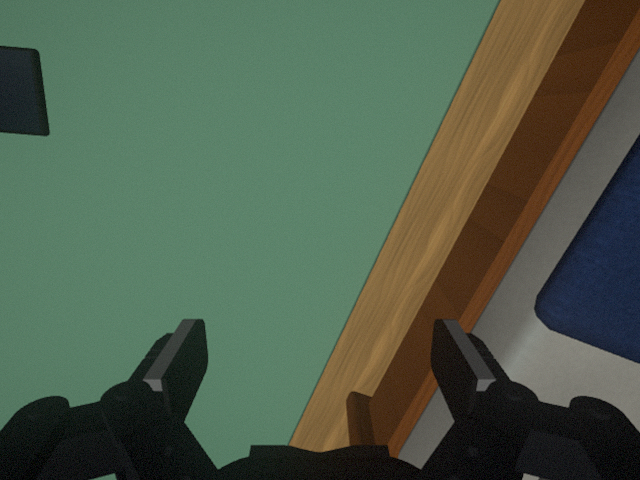

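Seen so far:
- **Scene view:** the pile is at about (320,270), with the magnet on the tin at (306,270) and the crusher at (334,238). The vial row is at (180,205), its open end toward lower-left. The coaster is at (425,235), the cork mat at (420,331), the blue mat at (509,272) and the tumbler at (248,197). There are two bigger decoy magnets at (251,263) and (407,270).
- **Side view:** shows the same layout.
- **Wrist view:** shows only bare table.

```bash
cat > h.py <<'E'
import cv2, numpy as np
from scipy.spatial.transform import Rotation as R
from station import robot, grab_frame, camera_params
def ray(c, uv):
    uv=np.atleast_2d(np.asarray(uv,float)); f=240/np.tan(np.radians(c['fov_y']/2))
    v=np.c_[(uv[:,0]-c['cx'])/f, -(uv[:,1]-c['cy'])/f, -np.ones(len(uv))]
    return R.from_euler('xyz',c['orientation'],degrees=True).apply(v)
def onto(c, uv, z):
    v=ray(c,uv); o=np.array(c['origin']); return o+v*((z-o[2])/v[:,2])[:,None]
def tri(c1,u1,c2,u2):
    d1=ray(c1,u1)[0]; d2=ray(c2,u2)[0]; d1/=np.linalg.norm(d1); d2/=np.linalg.norm(d2)
    o1,o2=np.array(c1['origin']),np.array(c2['origin'])
    s=np.linalg.lstsq(np.c_[d1,-d2],o2-o1,rcond=None)[0]
    p,q=o1+s[0]*d1,o2+s[1]*d2
    return (p+q)/2, np.linalg.norm(p-q)
def proj(c,p):
    q=R.from_euler('xyz',c['orientation'],degrees=True).inv().apply(np.atleast_2d(p)-c['origin'])
    f=240/np.tan(np.radians(c['fov_y']/2)); return np.c_[c['cx']-f*q[:,0]/q[:,2], c['cy']+f*q[:,1]/q[:,2]]
def mask(img,lo,hi,roi):
    h=cv2.cvtColor(img,cv2.COLOR_BGR2HSV); m=cv2.inRange(h,np.array(lo),np.array(hi))
    k=np.zeros_like(m); x0,y0,x1,y1=roi; k[y0:y1,x0:x1]=255; return m&k
def blob(m):
    cs=cv2.findContours(m,cv2.RETR_EXTERNAL,cv2.CHAIN_APPROX_NONE)[0]
    return max(cs,key=cv2.contourArea)[:,0,:]
def rect(P):
    # centre, (long,short) mm, yaw of long side
    (c,(w,h),a)=cv2.minAreaRect((P[:,:2]*1000).astype(np.float32))
    if w<h: w,h,a=h,w,a+90
    return np.round(c,1),np.round((w,h),1),round((a+90)%180-90,1)
E
cat > m1.py <<'E'
from h import *
S={'scene':dict(coaster=([0,120,60],[8,255,255],(400,215,450,255)),org_mat=([110,120,30],[125,255,255],(460,220,560,325)),cork=([3,90,40],[20,255,255],(385,300,455,365)),plate=([0,0,30],[179,50,125],(125,180,220,260))),
'side':dict(coaster=([0,120,60],[8,255,255],(330,315,385,365)),org_mat=([110,120,30],[125,255,255],(220,350,365,480)),cork=([3,90,40],[20,255,255],(205,280,270,330)))}
C={}
for n in S:
    img=cv2.imread(f'pics/{n}0.png'); c=camera_params(n)
    for k,(lo,hi,r) in S[n].items():
        b=blob(mask(img,lo,hi,r)); print(n,k,len(b),*rect(onto(c,b,.004)))
        C[n,k]=cv2.minAreaRect(b)[0] if k=='x' else proj(c,np.r_[rect(onto(c,b,.004))[0]/1000,.004])[0]
for k in ['coaster','org_mat','cork']: print(k,tri(camera_params('scene'),C['scene',k],camera_params('side'),C['side',k]))
E
python3 m1.py
python3 - <<'E'
import cv2
a=cv2.imread('pics/scene0.png');b=cv2.imread('pics/side0.png')
import numpy as np
cv2.imwrite('pics/crop1.png',np.hstack([cv2.resize(a[170:320,125:275+0],(390,390)) , cv2.resize(a[200:320,270:370][:100],(390,390))]))
cv2.imwrite('pics/crop1.png',np.hstack([cv2.resize(a[215:315,275:365],None,fx=4.4,fy=4.4,interpolation=2), cv2.resize(b[195:295,275:365],None,fx=4.4,fy=4.4,interpolation=2)]))
E
```

```text
scene coaster 83 [412.  178.5] [67.5 64.6] 2.1
scene org_mat 234 [475.  337.8] [198.   86.7] -16.9
scene cork 152 [643.1 183.8] [87.4 64.2] 23.8
scene plate 256 [ 448.  -322.9] [198.   99.4] -7.6
side coaster 103 [407.8 180.3] [66.2 65. ] -71.5
side org_mat 284 [470.4 339.5] [195.4  86.1] -16.9
side cork 147 [638.3 186.1] [85.  63.9] 24.1
coaster (array([0.40820408, 0.1785868 , 0.00042965]), np.float64(0.00034481977198636357))
org_mat (array([4.71201164e-01, 3.38559595e-01, 1.92674476e-04]), np.float64(0.0006597917830559227))
cork (array([ 6.39971508e-01,  1.84001666e-01, -2.30780765e-04]), np.float64(0.00022041791664235446))
```

View pics/crop1.png

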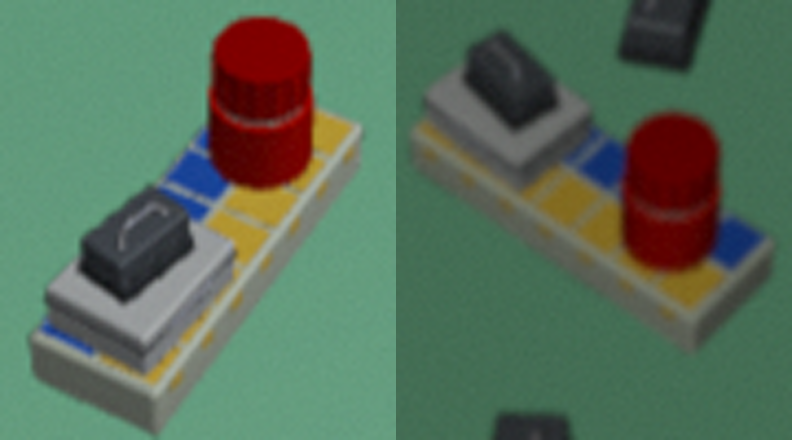

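The crop shows the magnet on the tin, both roughly aligned with each other, and the crusher standing at the organizer's other end. Next I locate the pile roughly and work out where to put the wrist camera.

```bash
cat >> h.py <<'E'
def go(x,y,z,yaw):
    """print shift (units) and turn (units) from measured pose to target, plus current state"""
    s=robot.state(); p=s['position']; w=s['orientation'][2]; a=np.radians(w)
    d=np.array([x,y,z])-p; tx=d[0]*np.cos(a)+d[1]*np.sin(a); ty=d[0]*np.sin(a)-d[1]*np.cos(a)
    t=(w-yaw+90)%180-90
    print('t',round(s['t'],2),'pos',p.round(4),'yaw',round(w,2),'q6',round(s['q'][5],1),'-> shift',np.round([tx/.04,ty/.04,-d[2]/.04],3),'turn',round(t/10,3))
E
python3 - <<'E'
from h import *
print(robot.tips_ahead,[a for a in dir(robot) if a[0]!='_'])
a,b=camera_params('scene'),camera_params('side')
X=lambda u,v:(275+u/4.4,215+v/4.4); Y=lambda u,v:(275+(u-396)/4.4,195+v/4.4)
print('crusher top',tri(a,X(261,48),b,Y(673,145)))
for n,p,q in [('mag top',X(146,228),Y(512,70)),('tin fr corner',X(145,343),Y(430,97)),('org near R top',X(155,385),Y(415,128)),('org other',X(362,128),Y(697,318)),('org far R',X(362,128),Y(772,245))]: print(n,tri(a,p,b,q))
print(proj(b,[.412-.004,.18,.004]))
# vials : orange
img=cv2.imread('pics/scene0.png')
m=mask(img,[3,150,80],[18,255,255],(140,170,215,235))
for c in cv2.findContours(m,0,1)[0]:
    if cv2.contourArea(c)>15: print('band',onto(a,c[:,0].mean(0),.03))
go(.5,-.1,.25,0)
E
```

```text
0.008 ['Unreachable', 'hand_in', 'state', 'tips_ahead']
crusher top (array([0.5030995 , 0.01410916, 0.08695695]), np.float64(0.00020586751204901228))
mag top (array([ 0.58941498, -0.01692514,  0.06820044]), np.float64(0.0024777578765405777))
tin fr corner (array([ 0.62683655, -0.00982559,  0.04389843]), np.float64(0.001098280655662132))
org near R top (array([ 0.63284574, -0.00481103,  0.02594913]), np.float64(0.00011530514362307198))
org other (array([0.477719  , 0.0529485 , 0.02293929]), np.float64(0.003270828416407557))
org far R (array([0.46566417, 0.03603881, 0.03229961]), np.float64(0.04847172403597822))
[[357.48214562 340.48313965]]
band [[ 0.46244368 -0.35900879  0.03      ]]
band [[ 0.42224031 -0.35672551  0.03      ]]
band [[ 0.4325256  -0.31235135  0.03      ]]
band [[ 0.3855636  -0.35308405  0.03      ]]
t 0.15 pos [ 0.2414 -0.603   0.2383] yaw 21.82 q6 -4.7 -> shift [10.675 -9.272 -0.291] turn 2.182
```

```bash
python3 -c "
from h import *
go(.545,.012,.22,-20.5)"
```

```text
t 0.15 pos [ 0.2414 -0.603   0.2383] yaw 21.82 q6 -4.7 -> shift [ 12.76  -11.454   0.459] turn 4.232
```

```bash
python3 -m creep '[[85,[1.2,-1.1,0.1],0.4],[85,[2.4,-2.2,0.1],0.8],[85,[3.6,-3.3,0.1],1.2],[85,[4.8,-4.4,0.1],1.6],[85,[6,-5.4,0.1],2],[85,[7.2,-6.5,0.1],2.4],[85,[8.4,-7.6,0.1],2.8],[85,[9.6,-8.7,0.1],3.2],[85,[10.8,-9.8,0.1],3.6],[85,[12,-10.8,0.1],4]]'; python3 -c "
from h import *
go(.545,.012,.22,-20.5)"
```

```text
t: 1.4
position: [0.5172, -0.0405, 0.2353]
orientation: [180.0, -0.0, -18.3]
wrist_force: [0.5, -0.4, 0.9]
gripper_width: 0.085
gripper_force: 0.0
t 1.4 pos [ 0.5172 -0.0405  0.2353] yaw -18.3 q6 97.9 -> shift [ 0.246 -1.464  0.382] turn 0.22
```

```bash
python3 -m creep '[[85,[0.25,-0.7,0.2],0.2],[85,[0.25,-1.46,0.38],0.22],[85,[0.25,-1.46,0.38],0.22],[85,[0.25,-1.46,0.38],0.22]]'; python3 - <<'E'
from h import *
go(.545,.012,.22,-20.5)
c=camera_params('wrist');p,d=grab_frame('wrist');cv2.imwrite('pics/w1.png',p);np.save('pics/w1.npy',d)
import json; json.dump({k:np.array(v).tolist() for k,v in c.items()},open('pics/w1.json','w')); print(c['origin'])
E
```

```text
t: 1.9
position: [0.5444, 0.0094, 0.22]
orientation: [180.0, 0.0, -20.4]
wrist_force: [-0.0, 0.3, -0.4]
gripper_width: 0.0847
gripper_force: 0.0
t 1.9 pos [0.5444 0.0094 0.22  ] yaw -20.38 q6 105.7 -> shift [-0.007 -0.066  0.   ] turn 0.012
[ 0.62191429 -0.01762746  0.35465364]
```

View pics/w1.png

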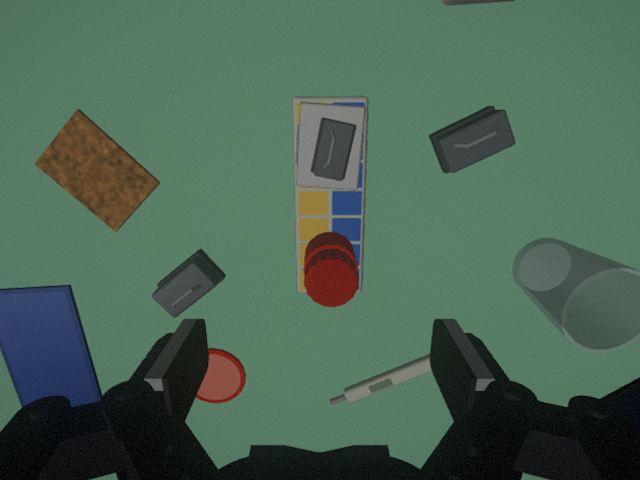

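The wrist view shows the magnet at (335,148) on the tin, with the organizer along image columns 295–367, rows 96–292. The crusher top is at (331,281), the cork mat at (97,170), the coaster at (218,375), and decoy magnets are at (190,283) and (472,140).

```bash
cat > m2.py <<'E'
from h import *
import json,sys
def meas(tag):
    c=json.load(open(f'pics/{tag}.json')); img=cv2.imread(f'pics/{tag}.png'); d=np.load(f'pics/{tag}.npy'); return c,img,d
def hgt(c,d,m):
    v,u=np.nonzero(cv2.erode(m,np.ones((5,5),np.uint8))); dd=d[v,u]; r=ray(c,np.c_[u,v]); return np.median(c['origin'][2]+r[:,2]*dd)
if __name__=='__main__':
    c,img,d=meas('w1')
    hsv=cv2.cvtColor(img,cv2.COLOR_BGR2HSV)
    for n,lo,hi,roi,z in [('mag',[0,0,0],[179,90,105],(302,108,362,186),.074),('tin',[0,0,0],[179,60,255],(290,98,372,192),.052),('cork',[3,90,40],[20,255,255],(30,100,170,240),.004),('dec1',[0,0,0],[179,90,105],(425,95,520,180),.03),('dec2',[0,0,0],[179,90,105],(145,240,230,320),.03),('crush',[0,120,60],[8,255,255],(295,225,365,310),.09),('coast',[0,120,60],[8,255,255],(205,340,255,410),.004)]:
        m=mask(img,lo,hi,roi); b=blob(m); mm=np.zeros_like(m); cv2.drawContours(mm,[b.reshape(-1,1,2)],-1,255,-1)
        h=hgt(c,d,mm); print(n,'h',round(h,4),*rect(onto(c,b,z)), b.mean(0).round(1))
    for p in [(335,148),(302,180),(355,182),(315,205),(331,285),(60,250)]:
        print(p, img[p[1],p[0]],hsv[p[1],p[0]], c['origin'][2]+ray(c,p)[0,2]*d[p[1],p[0]])
E
python3 m2.py
```

```text
mag h 0.0741 [595.9 -17.8] [40.2 25. ] -32.3 [332.7 148.2]
tin h 0.0524 [597.  -16.9] [67.9 56.5] -20.4 [329.5 143.9]
cork h 0.0044 [643.3 184.8] [87.4 65.6] 24.1 [ 96.2 170.7]
dec1 h 0.0304 [ 560.7 -125.5] [61.4 38. ] -84.3 [472.2 138.7]
dec2 h 0.0306 [526.3 145.5] [68.6 35.6] -71.9 [187.7 282.9]
crush h 0.0897 [517.3  12.1] [58.3 39.2] -17.0 [331.  268.4]
coast h 0.0047 [407.1 169.3] [67.7 41.6] -25.6 [221.4 376. ]
(335, 148) [72 69 67] [108  18  72] 0.07375429442822257
(302, 180) [123 124 127] [  8   8 127] 0.05250687171836932
(355, 182) [129 128 129] [150   2 129] 0.05366707401282389
(315, 205) [ 61 129 151] [ 23 152 151] 0.027185502136306938
(331, 285) [ 30  33 108] [  1 184 108] 0.09023100428371728
(60, 250) [100 123  87] [ 71  75 123] -0.0009392258262090336
```

```bash
python3 -c "
from h import *
go(.596,-.018,.16,57.7)"
```

```text
t 1.95 pos [0.5444 0.0091 0.2203] yaw -20.42 q6 105.7 -> shift [1.445 0.185 1.507] turn -7.812
```

```bash
python3 -m creep '[[60,[0.4,0.05,0.4],-1],[60,[0.8,0.1,0.8],-2],[60,[1.2,0.15,1.2],-3],[60,[1.45,0.19,1.5],-4],[60,[1.45,0.19,1.5],-5],[60,[1.45,0.19,1.5],-6],[60,[1.45,0.19,1.5],-7],[60,[1.45,0.19,1.5],-7.8],[60,[1.45,0.19,1.5],-7.8],[60,[1.45,0.19,1.5],-7.8]]'; cat > snap.py <<'E'
from h import *
import json,sys
t=sys.argv[1]
c=camera_params('wrist');p,d=grab_frame('wrist');cv2.imwrite(f'pics/{t}.png',p);np.save(f'pics/{t}.npy',d)
json.dump({k:np.array(v).tolist() for k,v in c.items()},open(f'pics/{t}.json','w'))
E
python3 snap.py w2; python3 -c "
from h import *
go(.596,-.018,.062,57.7)"
```

```text
t: 3.2
position: [0.5963, -0.0182, 0.1604]
orientation: [180.0, -0.0, 57.4]
wrist_force: [0.6, -0.2, -0.1]
gripper_width: 0.0598
gripper_force: 0.0
t 3.25 pos [ 0.5963 -0.018   0.1603] yaw 57.49 q6 25.6 -> shift [-0.004 -0.006  2.458] turn -0.021
```

View pics/w2.png

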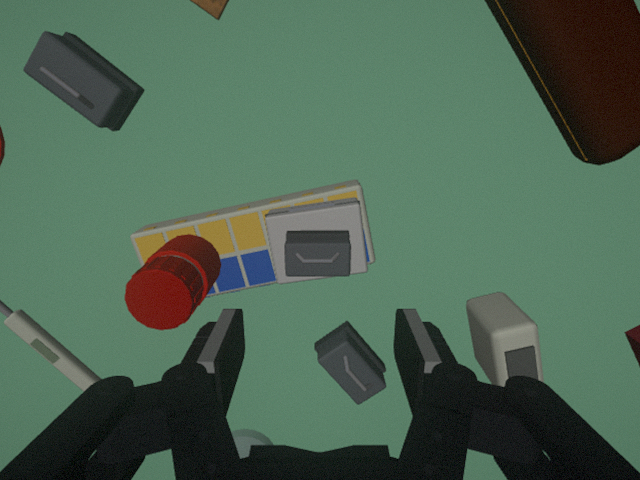

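The view shows the magnet centred at (318,255), square to the fingers. The tin runs from 268 to 368 across, with the crusher at (170,285).

```bash
cat >> h.py <<'E'
import json
def load(t): return json.load(open(f'pics/{t}.json')),cv2.imread(f'pics/{t}.png'),np.load(f'pics/{t}.npy')
def heights(c,d):
    v,u=np.mgrid[0:480,0:640]; r=ray(c,np.c_[u.ravel(),v.ravel()])
    return c['origin'][2]+(r[:,2]*d.ravel()).reshape(480,640)
def top(t,roi,z,tol=.006):
    """contour of the surface at height ~z in the roi -> pixel contour"""
    c,img,d=load(t); H=heights(c,d); m=((abs(H-z)<tol)&(d>0)).astype(np.uint8)*255
    k=np.zeros_like(m); x0,y0,x1,y1=roi; k[y0:y1,x0:x1]=255
    return c,blob(m&k),np.median(H[(m&k)>0])
E
python3 - <<'E'
from h import *
a,ba,ha=top('w1',(295,100,372,192),.074); b,bb,hb=top('w2',(270,205,370,285),.074)
pa=[0,0];
for n,c,bl,h in [('w1',a,ba,ha),('w2',b,bb,hb)]: print(n,h,rect(onto(c,bl,.074)))
ca=proj(a,np.r_[rect(onto(a,ba,.074))[0]/1000,.074])[0]; cb=proj(b,np.r_[rect(onto(b,bb,.074))[0]/1000,.074])[0]
print('tri',tri(a,ca,b,cb))
E
```

```text
w1 0.07403106494701361 (array([595.3, -18.2]), array([39.7, 21.9]), -32.3)
w2 0.07393310097470818 (array([595.9, -17.3]), array([39.6, 23.1]), -32.5)
tri (array([ 0.59512165, -0.01825024,  0.07081612]), np.float64(0.0002611527032917886))
```

```bash
python3 -m creep '[[60,[0,0,0.8],0],[60,[0,0,1.6],0],[60,[0,0,2.1],0],[60,[0,0,2.3],0],[60,[0,0,2.45],0],[60,[0,0,2.45],0],[30,[0,0,2.45],0],[30,[0,0,2.45],0],[30,[0,0,2.45],0],[30,[0,0,2.45],0]]' 25;  python3 -m creep '[[30,[0,0,0],0],[30,[0,0,0],0],[30,[0,0,-0.1],0],[30,[0,0,-0.3],0],[30,[0,0,-0.8],0],[30,[0,0,-1.6],0],[30,[0,0,-2.4],0],[30,[0,0,-3],0],[30,[0,0,-3],0]]' 25; python3 snap.py w3; python3 -c "
from h import *
go(.477,-.33,.2,-6)"
```

```text
t: 4.5
position: [0.5972, -0.0176, 0.0633]
orientation: [179.9, -0.1, 57.6]
wrist_force: [0.2, 1.0, 6.5]
gripper_width: 0.0393
gripper_force: 26.8
t: 5.62
position: [0.5981, -0.0177, 0.1862]
orientation: [179.7, -0.2, 57.6]
wrist_force: [0.1, 0.1, -0.4]
gripper_width: 0.0392
gripper_force: 26.2
t 5.67 pos [ 0.597  -0.0176  0.1839] yaw 57.62 q6 25.5 -> shift [-8.202  1.65  -0.404] turn 6.362
```

View pics/w3.png

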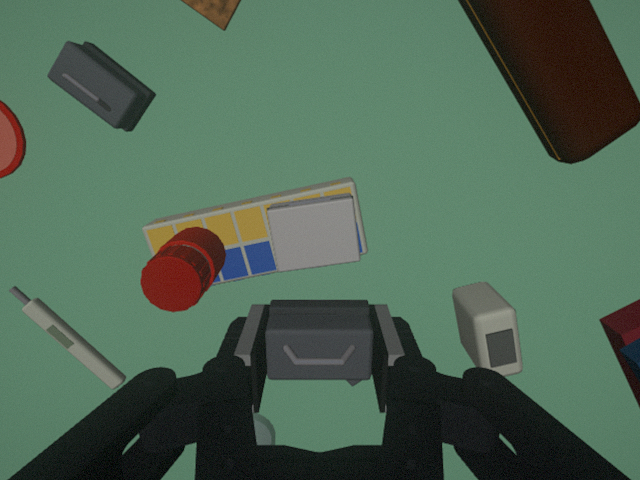

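The magnet is held level and square between the pads at (320,340). The tin and crusher are undisturbed. Next I look at the vial row from above.

```bash
python3 -c "
from h import *
go(.40,-.315,.2,-6)"
```

```text
t 5.67 pos [ 0.597  -0.0176  0.1839] yaw 57.62 q6 25.5 -> shift [-8.916 -0.177 -0.404] turn 6.362
```

```bash
python3 -m creep '[[30,[-0.5,0,-0.4],0.3],[30,[-1.5,0,-0.4],1],[30,[-2.6,0,-0.4],1.8],[30,[-3.7,0,-0.4],2.6],[30,[-4.8,0,-0.4],3.4],[30,[-5.9,-0.1,-0.4],4.2],[30,[-7,-0.1,-0.4],5],[30,[-8,-0.1,-0.4],5.7],[30,[-8.6,-0.15,-0.4],6.2],[30,[-8.9,-0.18,-0.4],6.36]]'; python3 -m creep '[[30,[0,0,0],0],[30,[0,0,0],0],[30,[0,0,0],0]]'; python3 snap.py w4; python3 -c "
from h import *
go(.477,-.33,.2,-6)"
```

```text
t: 6.92
position: [0.3978, -0.3153, 0.1977]
orientation: [-180.0, 0.1, -6.2]
wrist_force: [0.3, 0.0, -1.5]
gripper_width: 0.0393
gripper_force: 26.1
t: 7.3
position: [0.4, -0.3136, 0.1981]
orientation: [-180.0, 0.0, -5.9]
wrist_force: [-1.3, 0.4, -0.3]
gripper_width: 0.0389
gripper_force: 26.1
t 7.35 pos [ 0.4    -0.3137  0.1981] yaw -5.9 q6 51.7 -> shift [ 1.957  0.208 -0.048] turn 0.01
```

View pics/w4.png

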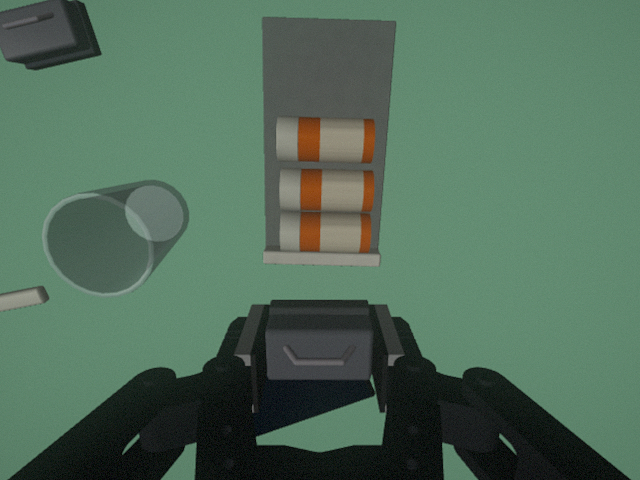

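The row is seen clearly, with the outer vial at (325,140), columns 276–375, rows 117–163. The open plate lies above it at rows 17–117, and the tumbler is at (155,213) left.

```bash
cat > m3.py <<'E'
from h import *
import sys
def run(t,roi_pl,roi_v):
    c,img,d=load(t); H=heights(c,d); o=np.array(c['origin'])
    m=mask(img,[0,0,30],[179,45,110],roi_pl); b=blob(m)
    P=onto(c,b,.004); print('plate visible rect',*rect(P),'h',np.median(H[m>0]))
    hsv=cv2.cvtColor(img,cv2.COLOR_BGR2HSV)
    # right/left edges lines
    x0,y0,x1,y1=roi_v
    g=cv2.GaussianBlur(H,(3,3),0)
    mv=((H>.008)).astype(np.uint8)*255; k=np.zeros_like(mv); k[y0:y1,x0:x1]=255; mv&=k
    n,lab,st,ce=cv2.connectedComponentsWithStats(mv)
    i=1+st[1:,4].argmax(); vs,us=np.nonzero(lab==i)
    yaw=np.radians(float(sys.argv[1])); ex=np.array([np.cos(yaw),np.sin(yaw)]); ey=np.array([-ex[1],ex[0]])
    r=ray(c,np.c_[us,vs]); s=(r[:,:2]@ex)/-r[:,2]; ang=np.arctan(s)
    res=[]
    for u in range(us.min()+6,us.max()-5,4):
        a=ang[us==u]; mid=(a.min()+a.max())/2; res.append([u,np.tan(mid)*(o[2]-.021)+o[:2]@ex, (a.max()-a.min())])
    res=np.array(res); dist=17/np.sin(res[:,2]/2)
    Y=onto(c,np.c_[us,vs],.021)[:,:2]@ey; 
    print('vial top h',np.percentile(H[vs,us],99.0), 'x along: first/last col',res[0,1],res[-1,1],'med',np.median(res[:,1]),'dist check',np.median(dist), 'geom',np.hypot(np.median(res[:,1])-o[:2]@ex,o[2]-.021)*1000)
    yc=(Y.min()+Y.max())/2; xc=np.median(res[:,1]); print('len',Y.max()-Y.min(),'centre',xc*ex+yc*ey,'xc,yc',xc,yc,'ex',ex)
    return xc,yc,ex,ey
if __name__=='__main__':
    run('w4',(255,10,405,117),(265,105,385,167))
    # plate edges from left/right contour
    c,img,d=load('w4'); m=mask(img,[0,0,30],[179,45,110],(255,10,405,117))
    for side in (0,1):
        pts=[]
        for v in range(30,105,3):
            u=np.nonzero(m[v])[0]; pts.append([u.min() if side==0 else u.max(),v])
        P=onto(c,pts,.004); L=cv2.fitLine((P[:,:2]*1000).astype(np.float32),cv2.DIST_HUBER,0,.01,.01).ravel(); print('edge',np.degrees(np.arctan2(L[1],L[0])),L[2:])
    pts=[[u,np.nonzero(m[:,u])[0].min()] for u in range(275,385,4)]
    P=onto(c,pts,.004); L=cv2.fitLine((P[:,:2]*1000).astype(np.float32),cv2.DIST_HUBER,0,.01,.01).ravel(); print('end',np.degrees(np.arctan2(L[1],L[0])),L[2:])
E
python3 m3.py -6
```

```text
plate visible rect [ 513.  -329.9] [99.4 70. ] 82.5 h 0.0041344442043512175
vial top h 0.03917625010510774 x along: first/last col 0.49439050721004935 0.49266041799331134 med 0.49337381192367147 dist check 324.69055289734354 geom 312.34776999147215
len 0.07577478019873299 centre [ 0.46215391 -0.32289418] xc,yc 0.49337381192367147 -0.2728170959831274 ex [ 0.9945219  -0.10452846]
edge -8.481967 [ 518.7639  -280.95215]
edge -7.157317 [ 507.52573 -378.9088 ]
end 82.536896 [ 547.6907  -331.15118]
```

```bash
python3 m3.py -7.5 | head -3; python3 - <<'E'
from h import *
a=np.radians(-7.5); ex=np.array([np.cos(a),np.sin(a)]); ey=np.array([-ex[1],ex[0]])
e=np.array([.5477,-.33115]); l=np.array([.51876,-.28095]); r=np.array([.50753,-.37891])
ox=e@ex-.095; oy=(l@ey+r@ey)/2; print('width',l@ey-r@ey,'origin',ox*ex+oy*ey,'in plate axes',ox,oy)
# held magnet top in w4
c,b,h=top('w4',(262,300,378,385),.208,.008); P=onto(c,b,.209); s=robot.state()
print('magnet top h',h,rect(P),s['position'])
E
```

```text
plate visible rect [ 513.  -329.9] [99.4 70. ] 82.5 h 0.0041344442043512175
vial top h 0.03917625010510774 x along: first/last col 0.5005036800678218 0.500462932395806 med 0.5005021706382096 dist check 324.8894559615054 geom 312.33079198260134
len 0.07544930631449787 centre [ 0.4622924  -0.32303665] xc,yc 0.5005021706382096 -0.2599317613687844 ex [ 0.99144486 -0.13052619]
width 0.09858774775880969 origin [ 0.4530819  -0.32202254] in plate axes 0.491238099128106 -0.26012854020630294
magnet top h 0.2087795471501242 (array([ 401.9, -312.3]), array([42. , 30.7]), 84.1) [ 0.39998096 -0.31368547  0.19806313]
```

```bash
python3 - <<'E'
from h import *
c,img,d=load('w4'); H=heights(c,d); g=cv2.cvtColor(img,cv2.COLOR_BGR2GRAY)
for v in range(296,392,4): print(v,g[v,290:310].mean().round(0),H[v,290:310].mean().round(4),H[v,335:350].mean().round(4))
p=np.array([.39998,-.31369]);a=np.radians(-5.9); ex=np.array([np.cos(a),np.sin(a)]); ey=np.array([ex[1],-ex[0]])
for uv in [(320,300),(320,325),(320,379),(266,350),(372,350)]:
    q=onto(c,uv,.2085)[0,:2]-p; print(uv,'tool x,y mm',(q@ex*1e3).round(1),(q@ey*1e3).round(1))
E
```

```text
296 124.0 0.0003 0.0001
300 34.0 0.1955 0.1879
304 40.0 0.192 0.1917
308 53.0 0.1947 0.1947
312 57.0 0.1948 0.1949
316 41.0 0.1978 0.198
320 42.0 0.2013 0.201
324 43.0 0.2041 0.2041
328 43.0 0.2134 0.2069
332 64.0 0.2086 0.2085
336 70.0 0.2089 0.2172
340 71.0 0.209 0.209
344 71.0 0.2092 0.2089
348 68.0 0.2152 0.2094
352 67.0 0.2094 0.2181
356 71.0 0.2105 0.2116
360 83.0 0.2148 0.2136
364 90.0 0.2141 0.2135
368 70.0 0.209 0.2088
372 69.0 0.209 0.2088
376 68.0 0.209 0.2089
380 23.0 0.0087 0.0082
384 23.0 0.0086 0.0086
388 22.0 0.0086 0.0085
(320, 300) tool x,y mm 20.4 -1.1
(320, 325) tool x,y mm 10.4 -1.1
(320, 379) tool x,y mm -12.6 -1.1
(266, 350) tool x,y mm 0.0 -20.9
(372, 350) tool x,y mm 0.1 18.0
```

```bash
cat >> h.py <<'E'
def gop(x,y,z,yaw=-7.5):
    a=np.radians(-7.5); go(x*np.cos(a)-y*np.sin(a), x*np.sin(a)+y*np.cos(a), z, yaw)
E
python3 -c "
from h import *
gop(.5352,-.2613,.05)"
```

```text
t 7.35 pos [ 0.4    -0.3137  0.1981] yaw -5.9 q6 51.7 -> shift [2.44  0.131 3.702] turn 0.16
```

```bash
python3 -m creep '[[30,[0.8,0.04,0.2],0.05],[30,[1.6,0.08,0.6],0.1],[30,[2.2,0.12,1.2],0.16],[30,[2.44,0.13,2],0.16],[30,[2.44,0.13,2.8],0.16],[30,[2.44,0.13,3.5],0.16],[30,[2.44,0.13,3.7],0.16],[30,[2.44,0.13,3.7],0.16],[30,[2.44,0.13,3.7],0.16]]'; python3 - <<'E'
from h import *
gop(.5352,-.2613,.0165)
I=[]
for n in('side','scene'):
    p,d=grab_frame(n); cv2.imwrite(f'pics/{n}1.png',p)
    u,v=proj(camera_params(n),[.48,-.33,.03])[0].astype(int); I.append(cv2.resize(p[v-40:v+40,u-40:u+40],(400,400),interpolation=2)); print(n,u,v)
cv2.imwrite('pics/c2.png',np.hstack(I))
E
```

```text
t: 8.48
position: [0.4971, -0.3303, 0.0518]
orientation: [179.9, -0.1, -7.6]
wrist_force: [0.4, 0.2, -0.5]
gripper_width: 0.0394
gripper_force: 26.1
t 8.47 pos [ 0.4971 -0.3303  0.0518] yaw -7.57 q6 58.8 -> shift [-0.02  -0.032  0.884] turn -0.007
side 392 142
scene 163 217
```

View pics/c2.png

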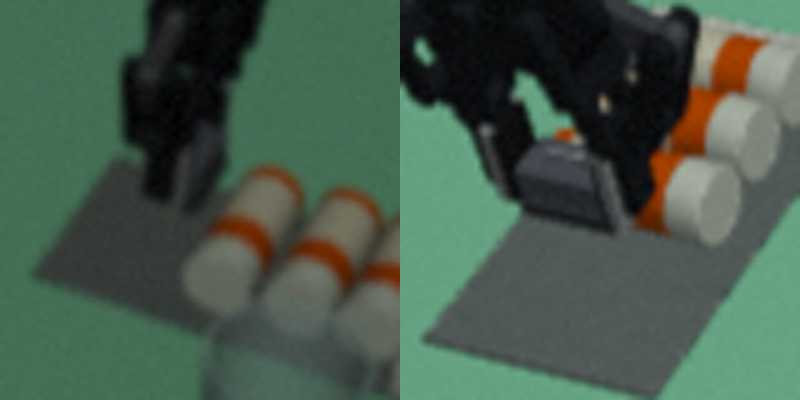

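The magnet hovers next to the outer vial on its open side, over the grey plate. I lower it to just above the plate, then slide in.

```bash
python3 -m creep '[[30,[-0.02,-0.03,0.4],0],[30,[-0.02,-0.03,0.7],0],[30,[-0.02,-0.03,0.85],0],[30,[-0.02,-0.03,0.87],0],[30,[-0.02,-0.03,0.87],0],[30,[-0.06,-0.03,0.87],0],[30,[-0.1,-0.03,0.87],0],[30,[-0.12,-0.03,0.87],0],[30,[-0.12,-0.03,0.87],0]]'; python3 snap.py w5; python3 - <<'E'
from h import *
gop(.5307,-.2613,.0152)
I=[]
for n in('side','scene'):
    p,d=grab_frame(n); cv2.imwrite(f'pics/{n}2.png',p)
    u,v=proj(camera_params(n),[.48,-.33,.03])[0].astype(int); I.append(cv2.resize(p[v-30:v+30,u-30:u+30],(400,400),interpolation=2)); print(n,u,v)
w=cv2.imread('pics/w5.png'); I.append(np.zeros((400,0,3),np.uint8)); 
cv2.imwrite('pics/c3.png',np.vstack([np.hstack(I)[:,:],])); 
E
```

```text
t: 9.7
position: [0.4913, -0.3278, 0.0153]
orientation: [180.0, 0.0, -7.6]
wrist_force: [0.2, -0.9, 0.5]
gripper_width: 0.0396
gripper_force: 26.3
t 9.75 pos [ 0.4913 -0.3278  0.0153] yaw -7.58 q6 58.7 -> shift [0.02  0.011 0.001] turn -0.008
side 392 142
scene 163 217
```

View pics/c3.png

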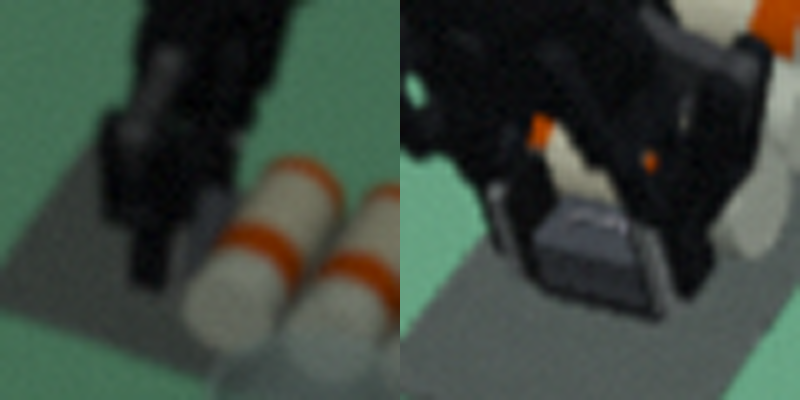

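```bash
python3 -m creep '[[30,[0,0,0.02],0],[30,[0,0,0.02],0],[30,[0,0,0.02],0]]'; python3 -c "
from h import *
for i in range(3): print(robot.state()['position'],robot.state()['wrist_force'])
c,img,d=load('w5'); H=heights(c,d)
for v in range(296,392,6): print(v,H[v,290:310].mean().round(4),end=' ')"
```

```text
t: 10.22
position: [0.4916, -0.3279, 0.0152]
orientation: [180.0, 0.0, -7.6]
wrist_force: [-2.4, 1.1, 5.8]
gripper_width: 0.0396
gripper_force: 26.9
[ 0.49161568 -0.32794726  0.01521895] [-2.41826518  1.10157381  5.83919875]
[ 0.49161568 -0.32794726  0.01521895] [-2.41826518  1.10157381  5.83919875]
[ 0.49161568 -0.32794726  0.01521895] [-2.41826518  1.10157381  5.83919875]
296 0.0041 302 0.0072 308 0.0121 314 0.0121 320 0.0182 326 0.023 332 0.0255 338 0.0261 344 0.0263 350 0.0263 356 0.0278 362 0.032 368 0.0264 374 0.0263 380 0.0237 386 0.0264
```

```bash
python3 -m creep '[[50,[0,0,0],0],[56,[0,0,0],0],[56,[0,0,0],0],[56,[0,0,-0.3],0],[56,[0,0,-1],0],[56,[0,0,-2],0],[56,[0,0,-3.2],0],[56,[-0.5,0,-4],0],[56,[-1.2,0,-4.2],0],[56,[-1.2,0,-4.2],0]]'; python3 snap.py w6; python3 -c "
from h import *
go(.4,-.31,.2,-7.5)"
```

```text
t: 11.48
position: [0.4436, -0.3218, 0.1846]
orientation: [179.9, -0.2, -7.6]
wrist_force: [0.8, -0.1, -0.7]
gripper_width: 0.0561
gripper_force: 0.0
t 11.53 pos [ 0.444  -0.3217  0.1836] yaw -7.62 q6 56.1 -> shift [-1.128 -0.143 -0.41 ] turn -0.012
```

View pics/w6.png

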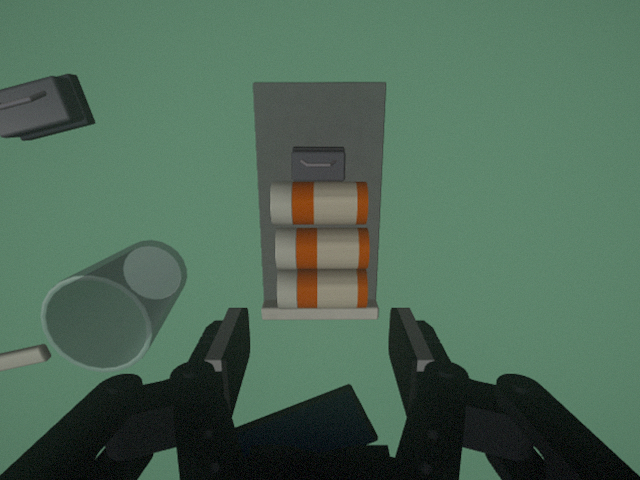

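The magnet lies flush, at (318,163), centred on the outer vial at (319,203), and the three vials are still in their row. Crusher next.

```bash
python3 - <<'E'
from h import *
res={}
for t,roi in [('w1',(295,225,368,312)),('w2',(115,225,225,335)),('w3',(130,220,230,315))]:
    c,b,h=top(t,roi,.09,.005); P=onto(c,b,.09); (x,y),r=cv2.minEnclosingCircle((P[:,:2]*1e3).astype(np.float32)); print(t,h,x,y,r); res[t]=(c,proj(c,[x/1e3,y/1e3,.09])[0])
print(tri(*res['w1'],*res['w2']),tri(*res['w1'],*res['w3']))
# tin top now free (w3)
for t,roi in [('w1',(290,98,372,192)),('w3',(262,190,362,270))]:
    c,b,h=top(t,roi,.052,.004); print(t,h,rect(onto(c,b,.052)))
c,b,h=top('w1',(225,80,380,300),.028,.006)
c,img,d=load('w1');H=heights(c,d);m=((H>.018)&(d>0)).astype(np.uint8)*255;k=np.zeros_like(m);k[90:230,270:390]=255;b=blob(m&k);print('org part',rect(onto(c,b,.028)))
go(.509,.014,.2,-20.5)
E
```

```text
w1 0.0900820873934903 509.054931640625 15.383641242980957 20.877668380737305
w2 0.08998056013461586 509.11297607421875 15.755143165588379 21.123065948486328
w3 0.09002885811703641 509.0474853515625 16.002471923828125 21.194746017456055
(array([0.50857365, 0.01555026, 0.08904071]), np.float64(0.00015870738278242743)) (array([0.50815821, 0.0156722 , 0.08820988]), np.float64(0.00027210822971291803))
w1 0.052051893195876886 (array([595.9, -16.8]), array([61.6, 48.6]), -24.2)
w3 0.052029345789164516 (array([596.2, -16.1]), array([61.5, 48.6]), -24.1)
org part (array([579.9, -11. ]), array([107.4,  59.7]), -20.2)
t 11.53 pos [ 0.444  -0.3217  0.1836] yaw -7.62 q6 56.1 -> shift [ 0.498 -8.533 -0.41 ] turn 1.288
```

```bash
python3 -m creep '[[65,[0,-0.6,-0.4],0.1],[65,[0.1,-1.7,-0.4],0.3],[65,[0.2,-2.9,-0.4],0.5],[65,[0.3,-4.2,-0.4],0.7],[65,[0.4,-5.5,-0.4],0.9],[65,[0.5,-6.8,-0.4],1.1],[65,[0.5,-7.8,-0.3],1.28],[65,[0.5,-8.5,0],1.28],[65,[0.5,-8.5,0],1.28],[65,[0.5,-8.5,0],1.28]]'; python3 -c "
from h import *
go(.509,.0152,.048,-20.3)"
```

```text
t: 12.78
position: [0.5088, 0.0126, 0.1823]
orientation: [180.0, 0.0, -20.4]
wrist_force: [-0.2, 0.3, -0.9]
gripper_width: 0.0648
gripper_force: 0.0
t 12.78 pos [0.5088 0.0126 0.1823] yaw -20.37 q6 105.8 -> shift [-0.019 -0.062  3.359] turn -0.007
```

```bash
python3 -m creep '[[65,[-0.02,-0.06,1],0],[65,[-0.02,-0.06,2],0],[65,[-0.02,-0.06,2.8],0],[65,[-0.02,-0.06,3.2],0],[65,[-0.02,-0.06,3.36],0],[65,[-0.02,-0.06,3.36],0],[48,[-0.02,-0.06,3.36],0],[40,[-0.02,-0.06,3.36],0],[30,[-0.02,-0.06,3.36],0],[30,[-0.02,-0.06,3.36],0]]' 25; python3 -m creep '[[30,[0,0,0],0],[30,[0,0,0],0],[30,[0,0,-0.1],0],[30,[0,0,-0.3],0],[30,[0,0,-0.8],0],[30,[0,0,-1.6],0],[30,[0,0,-2.4],0],[30,[0,0,-2.4],0]]' 25; python3 -c "
from h import *
go(.38,.11,.145,-20.3)"
```

```text
t: 14.02
position: [0.5099, 0.0153, 0.0497]
orientation: [-180.0, -0.2, -20.4]
wrist_force: [-0.2, -0.7, 6.4]
gripper_width: 0.0423
gripper_force: 25.9
t: 15.02
position: [0.5107, 0.0154, 0.1474]
orientation: [-179.9, -0.4, -20.4]
wrist_force: [-0.0, 0.6, -1.5]
gripper_width: 0.0417
gripper_force: 25.5
t 15.03 pos [0.5107 0.0154 0.1474] yaw -20.38 q6 106.1 -> shift [-3.886 -1.081  0.06 ] turn -0.008
```

```bash
python3 -c "
from h import *
go(.4115,.179,.10,-20.3)"
```

```text
t 15.03 pos [0.5107 0.0154 0.1474] yaw -20.38 q6 106.1 -> shift [-3.748 -2.972  1.185] turn -0.008
```

```bash
python3 -m creep '[[30,[-0.4,-0.3,0],0],[30,[-1,-0.8,0],0],[30,[-1.7,-1.3,0],0],[30,[-2.4,-1.9,0],0],[30,[-3,-2.4,0],0],[30,[-3.5,-2.8,0.3],0],[30,[-3.75,-2.97,0.8],0],[30,[-3.75,-2.97,1.18],0],[30,[-3.75,-2.97,1.18],0],[30,[-3.75,-2.97,1.18],0]]'; python3 snap.py w7; python3 - <<'E'
from h import *
go(.4115,.179,.026,-20.3)
I=[]
for n in('side','scene'):
    p,d=grab_frame(n); cv2.imwrite(f'pics/{n}3.png',p)
    u,v=proj(camera_params(n),[.41,.18,.04])[0].astype(int); I.append(cv2.resize(p[v-40:v+40,u-40:u+40],(400,400),interpolation=2))
cv2.imwrite('pics/c4.png',np.hstack(I))
E
```

```text
t: 16.27
position: [0.4097, 0.1788, 0.097]
orientation: [180.0, -0.0, -20.4]
wrist_force: [0.8, 0.5, -0.6]
gripper_width: 0.0418
gripper_force: 25.6
t 16.32 pos [0.4101 0.1788 0.0975] yaw -20.43 q6 127.1 -> shift [ 0.031 -0.016  1.788] turn -0.013
```

View pics/c4.png

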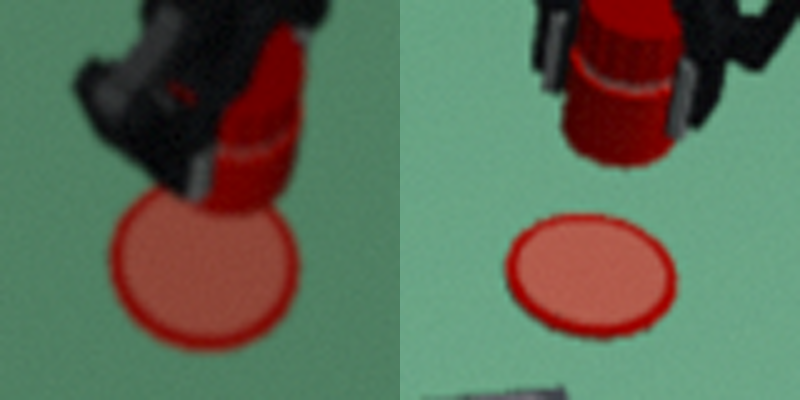

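View pics/w7.png

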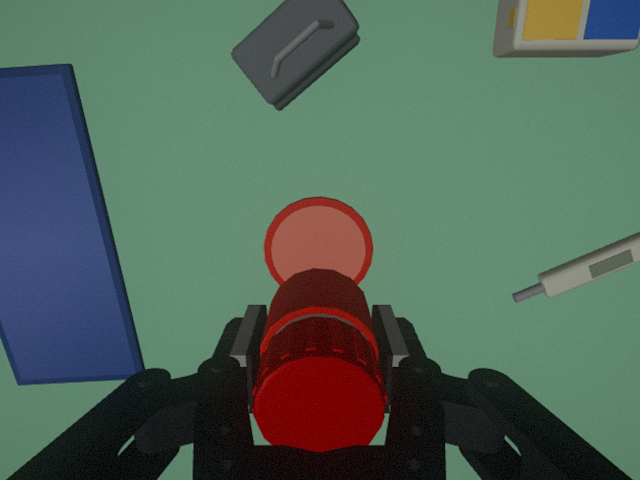

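The crusher is held upright, over the coaster, whose visible centre is at about (318,250). I check that centre from this view.

```bash
python3 - <<'E'
from h import *
c,img,d=load('w7'); m=mask(img,[0,90,60],[10,255,255],(255,190,382,268)); b=blob(m); b=b[b[:,1]<264]
P=onto(c,b,.004)[:,:2]*1e3
A=np.c_[2*P,np.ones(len(P))]; s=np.linalg.lstsq(A,(P**2).sum(1),rcond=None)[0]; print(s[:2],np.sqrt(s[2]+s[:2]@s[:2]), np.median(heights(c,d)[m>0]))
go(s[0]/1e3,s[1]/1e3,.0257,-20.3)
E
```

```text
[412.46551635 180.30273322] 33.203926541192985 0.004393158154853666
t 16.43 pos [0.4103 0.1789 0.0978] yaw -20.43 q6 127.1 -> shift [ 0.039 -0.052  1.802] turn -0.013
```

```bash
python3 -m creep '[[30,[0.04,-0.04,0.6],0],[30,[0.04,-0.04,1.1],0],[30,[0.04,-0.04,1.5],0],[30,[0.04,-0.04,1.7],0],[30,[0.04,-0.04,1.76],0],[30,[0.04,-0.04,1.76],0],[30,[0.04,-0.04,1.78],0],[30,[0.04,-0.04,1.78],0]]'; python3 -m creep '[[30,[0,0,0.02],0],[30,[0,0,0.02],0]]'
```

```text
t: 17.42
position: [0.4118, 0.1801, 0.0261]
orientation: [-180.0, -0.0, -20.4]
wrist_force: [-0.1, -0.2, -0.2]
gripper_width: 0.0423
gripper_force: 25.6
t: 17.68
position: [0.4119, 0.1801, 0.0257]
orientation: [-180.0, -0.0, -20.4]
wrist_force: [-2.7, -1.0, 5.3]
gripper_width: 0.0416
gripper_force: 26.1
```

```bash
python3 -m creep '[[48,[0,0,0],0],[56,[0,0,0],0],[66,[0,0,0],0],[66,[0,0,0],0],[66,[0,0,-0.5],0],[66,[0,0,-1.3],0],[66,[0,0,-2.4],0],[66,[0,0,-3.5],0],[66,[0,0,-3.5],0]]'; python3 snap.py w8; python3 -c "
from h import *
go(.596,-.0165,.15,-24.1)
for t,z in [('w8',.066)]:
    c,b,h=top(t,(230,180,400,420),z,.005); P=onto(c,b,z); print(h,cv2.minEnclosingCircle((P[:,:2]*1e3).astype(np.float32)))
"
```

```text
t: 18.8
position: [0.4142, 0.1808, 0.1696]
orientation: [-179.7, -0.4, -20.4]
wrist_force: [0.5, -0.2, -0.9]
gripper_width: 0.0662
gripper_force: 0.0
t 18.85 pos [0.4127 0.1803 0.1669] yaw -20.38 q6 127.2 -> shift [6.01  3.016 0.422] turn 0.372
0.06607821093796101 ((411.484130859375, 182.67596435546875), 20.631990432739258)
```

```bash
python3 -m creep '[[70,[0.7,0.3,0],0.05],[70,[1.7,0.8,0],0.1],[70,[2.8,1.4,0],0.2],[70,[3.9,2,0],0.3],[70,[4.9,2.5,0],0.37],[70,[5.7,2.9,0.2],0.37],[70,[6,3.02,0.4],0.37],[70,[6,3.02,0.42],0.37],[70,[6,3.02,0.42],0.37]]'; python3 snap.py w9; python3 -c "
from h import *
go(.596,-.0165,.039,-24.1)
c,b,h=top('w9',(230,130,400,330),.052,.004); print(h,rect(onto(c,b,.052)),b.min(0),b.max(0))
"
```

```text
t: 19.98
position: [0.5934, -0.0159, 0.1473]
orientation: [180.0, 0.1, -24.0]
wrist_force: [-0.6, -0.5, 0.1]
gripper_width: 0.0699
gripper_force: 0.0
t 20.02 pos [ 0.5936 -0.0158  0.1479] yaw -24.01 q6 107.3 -> shift [ 0.061 -0.009  2.722] turn 0.009
0.05214048452553362 (array([596.7, -17.1]), array([62.1, 48.8]), -24.0) [282 197] [361 292]
```

```bash
python3 -m creep '[[70,[0.06,0,1],0],[70,[0.06,0,1.8],0],[70,[0.06,0,2.4],0],[70,[0.06,0,2.6],0],[70,[0.06,0,2.7],0],[70,[0.06,0,2.7],0],[54,[0.06,0,2.7],0],[46,[0.06,0,2.7],0],[35,[0.06,0,2.7],0],[35,[0.06,0,2.7],0]]' 25; python3 -m creep '[[35,[0,0,0],0],[35,[0,0,0],0],[35,[0,0,-0.1],0],[35,[0,0,-0.3],0],[35,[0,0,-0.8],0],[35,[0,0,-1.6],0],[35,[0,0,-2.4],0],[35,[0,0,-2.4],0]]' 25; python3 -c "
from h import *
go(.643,.1845,.10,24.1)"
```

```text
t: 21.28
position: [0.5975, -0.0179, 0.0414]
orientation: [-180.0, -0.1, -24.1]
wrist_force: [0.3, 0.1, 5.4]
gripper_width: 0.0474
gripper_force: 27.7
t: 22.28
position: [0.5992, -0.0181, 0.1411]
orientation: [-179.9, -0.5, -24.1]
wrist_force: [-0.0, -0.3, -0.9]
gripper_width: 0.0473
gripper_force: 27.0
t 22.27 pos [ 0.5992 -0.0181  0.1411] yaw -24.08 q6 107.2 -> shift [-1.067 -5.071  1.027] turn -4.818
```

```bash
python3 -m creep '[[35,[-0.1,-0.5,0],-0.5],[35,[-0.3,-1.3,0],-1.2],[35,[-0.5,-2.2,0],-2],[35,[-0.7,-3.1,0],-2.9],[35,[-0.9,-4,0],-3.8],[35,[-1.07,-4.7,0],-4.5],[35,[-1.07,-5.07,0.5],-4.82],[35,[-1.07,-5.07,1],-4.82],[35,[-1.07,-5.07,1],-4.82],[35,[-1.07,-5.07,1],-4.82]]'; python3 snap.py w10; python3 -c "
from h import *
go(.643,.1845,.0178,24.1)"
```

```text
t: 23.52
position: [0.6401, 0.184, 0.096]
orientation: [-180.0, 0.0, 24.0]
wrist_force: [0.6, 0.7, -0.5]
gripper_width: 0.0474
gripper_force: 26.9
t 23.57 pos [0.6406 0.1841 0.0967] yaw 24.05 q6 77.4 -> shift [0.059 0.016 1.973] turn -0.005
```

View pics/w10.png

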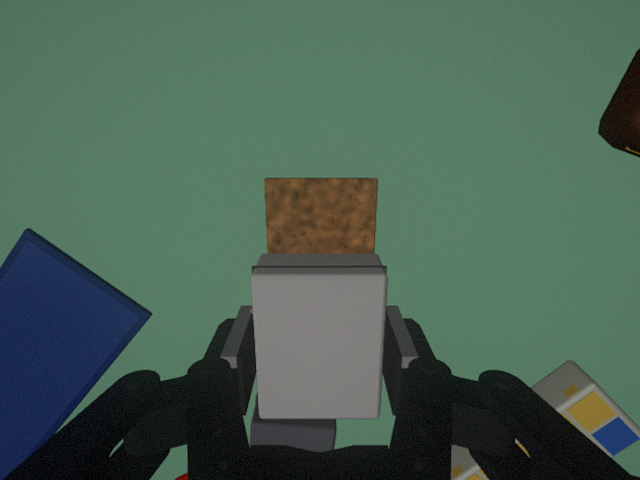

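The tin is held level and aligned with the cork, whose far edge is at row 179, columns 265–378. I check that edge against the target.

```bash
python3 - <<'E'
from h import *
c,img,d=load('w10'); a=np.radians(24.1); ex=np.array([np.cos(a),np.sin(a),0])
P=onto(c,[(265,178.5),(378,178.5)],.004); print(P, P.mean(0)-.044*ex, np.linalg.norm(P[1]-P[0]))
E
```

```text
[[0.67038064 0.2324081  0.004     ]
 [0.69695248 0.1728643  0.004     ]] [0.64350186 0.18466966 0.004     ] 0.06520373568759615
```

```bash
python3 -m creep '[[35,[0.08,0.02,0.8],0],[35,[0.08,0.02,1.4],0],[35,[0.08,0.02,1.75],0],[35,[0.08,0.02,1.9],0],[35,[0.08,0.02,1.94],0],[35,[0.08,0.02,1.94],0],[35,[0.08,0.02,1.96],0],[35,[0.08,0.02,1.96],0]]'; python3 -m creep '[[35,[0,0,0.02],0],[35,[0,0,0.02],0]]'
```

```text
t: 24.58
position: [0.6438, 0.1854, 0.0182]
orientation: [180.0, -0.0, 24.1]
wrist_force: [-0.3, -0.5, -0.2]
gripper_width: 0.0473
gripper_force: 27.0
t: 24.82
position: [0.6438, 0.1855, 0.0174]
orientation: [180.0, -0.0, 24.1]
wrist_force: [-0.4, -0.0, 2.2]
gripper_width: 0.0476
gripper_force: 27.2
```

```bash
python3 -m creep '[[54,[0,0,0],0],[66,[0,0,0],0],[66,[0,0,0],0],[66,[0,0,-0.5],0],[66,[0,0,-1.3],0],[66,[0,0,-2.4],0],[66,[0,0,-3.5],0],[66,[0,0,-4],0],[66,[0,0,-4],0]]'; python3 snap.py w11; python3 -c "
from h import *
go(.55,0,.20,-20.2)
c,b,h=top('w11',(200,150,440,400),.028,.005); print(h,rect(onto(c,b,.028)))
"
```

```text
t: 25.95
position: [0.6446, 0.1856, 0.1795]
orientation: [179.9, -0.2, 24.1]
wrist_force: [0.2, 0.9, -0.6]
gripper_width: 0.0657
gripper_force: 0.0
t 26.0 pos [0.6434 0.1853 0.1769] yaw 24.12 q6 77.4 -> shift [-4.024  3.275 -0.578] turn 4.432
0.02835437147179301 (array([643.9, 186.6]), array([62.4, 49.5]), 24.1)
```

Tin placed at (644,187), flat on the cork and aligned with it. On to the organizer.

```bash
python3 -m creep '[[80,[-0.4,0.3,-0.3],0.4],[80,[-1.1,0.9,-0.5],1.1],[80,[-1.8,1.5,-0.58],1.9],[80,[-2.5,2.1,-0.58],2.7],[80,[-3.2,2.7,-0.58],3.5],[80,[-3.8,3.1,-0.58],4.2],[80,[-4.02,3.27,-0.58],4.43],[80,[-4.02,3.27,-0.58],4.43],[80,[-4.02,3.27,-0.58],4.43]]'; python3 snap.py w12; python3 -c "
from h import *
c,b,h=top('w12',(250,60,400,330),.028,.008); r=rect(onto(c,b,.028)); print(h,r)
go(r[0][0]/1e3,r[0][1]/1e3,.02,r[2])
"
```

```text
t: 27.12
position: [0.5504, 0.0009, 0.1996]
orientation: [-180.0, 0.0, -20.1]
wrist_force: [-0.0, -0.1, -0.1]
gripper_width: 0.0799
gripper_force: 0.0
0.028449707677553837 (array([551.7,  -0.9]), array([167.6,  60.1]), -20.2)
t 27.18 pos [0.5505 0.001  0.1998] yaw -20.08 q6 104.6 -> shift [0.044 0.035 4.495] turn 0.012
```

View pics/w12.png

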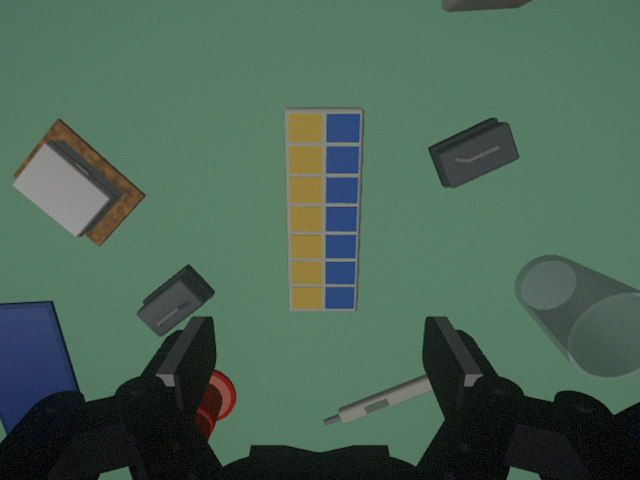

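The emptied organizer spans (286–362, 109–311), with nothing left on it and nothing beside the finger lines. I descend and grip it.

```bash
python3 -m creep '[[80,[0.04,0.03,1.2],0],[80,[0.04,0.03,2.4],0],[80,[0.04,0.03,3.5],0],[80,[0.04,0.03,4.2],0],[80,[0.04,0.03,4.5],0],[80,[0.04,0.03,4.58],0],[68,[0.04,0.03,4.58],0],[58,[0.04,0.03,4.58],0],[48,[0.04,0.03,4.58],0],[48,[0.04,0.03,4.58],0]]' 45; python3 -m creep '[[48,[0,0,0],0],[48,[0,0,0],0],[48,[0,0,-0.1],0],[48,[0,0,-0.3],0],[48,[0,0,-0.8],0],[48,[0,0,-1.6],0],[48,[0,0,-2.4],0],[48,[0,0,-3],0],[48,[0,0,-3],0]]' 45; python3 -c "
from h import *
go(.474,.338,.14,-16.9)"
```

```text
t: 28.42
position: [0.5528, -0.0015, 0.0188]
orientation: [-179.9, -0.2, -20.2]
wrist_force: [-0.5, 0.7, 6.1]
gripper_width: 0.0589
gripper_force: 48.0
t: 29.55
position: [0.5533, -0.0016, 0.1407]
orientation: [-179.9, -0.4, -20.2]
wrist_force: [1.3, 0.1, -2.2]
gripper_width: 0.0591
gripper_force: 49.0
t 29.55 pos [ 0.5533 -0.0016  0.1407] yaw -20.18 q6 104.5 -> shift [-4.789 -7.285  0.016] turn -0.328
```

```bash
python3 -m creep '[[48,[-0.3,-0.5,0],0],[48,[-0.9,-1.3,0],-0.1],[48,[-1.5,-2.2,0],-0.1],[48,[-2.1,-3.2,0],-0.2],[48,[-2.7,-4.2,0],-0.2],[48,[-3.4,-5.2,0],-0.3],[48,[-4,-6.1,0],-0.33],[48,[-4.5,-6.8,0],-0.33],[48,[-4.75,-7.2,0],-0.33],[48,[-4.79,-7.28,0],-0.33]]'; python3 -m creep '[[48,[0,0,0],0],[48,[0,0,0.4],0],[48,[0,0,1],0],[48,[0,0,1],0],[48,[0,0,1],0]]'; python3 snap.py w13; python3 - <<'E'
from h import *
go(.474,.338,.0228,-16.9)
I=[]
for n in('side','scene'):
    p,d=grab_frame(n); cv2.imwrite(f'pics/{n}4.png',p)
    u,v=proj(camera_params(n),[.47,.33,.04])[0].astype(int); v=min(v,410);u=max(u,70);print(n,u,v); I.append(cv2.resize(p[v-70:v+70,u-70:u+70],(400,400),interpolation=2))
cv2.imwrite('pics/c5.png',np.hstack(I))
E
```

```text
t: 30.8
position: [0.4715, 0.3383, 0.1362]
orientation: [179.9, 0.0, -16.8]
wrist_force: [-0.1, -0.6, -2.0]
gripper_width: 0.0585
gripper_force: 49.0
t: 31.42
position: [0.4722, 0.3376, 0.0969]
orientation: [180.0, 0.0, -16.9]
wrist_force: [0.1, -0.3, -1.4]
gripper_width: 0.0585
gripper_force: 49.0
t 31.48 pos [0.4726 0.338  0.0977] yaw -16.91 q6 137.2 -> shift [ 0.034 -0.011  1.871] turn -0.001
side 291 399
scene 509 253
```

View pics/c5.png

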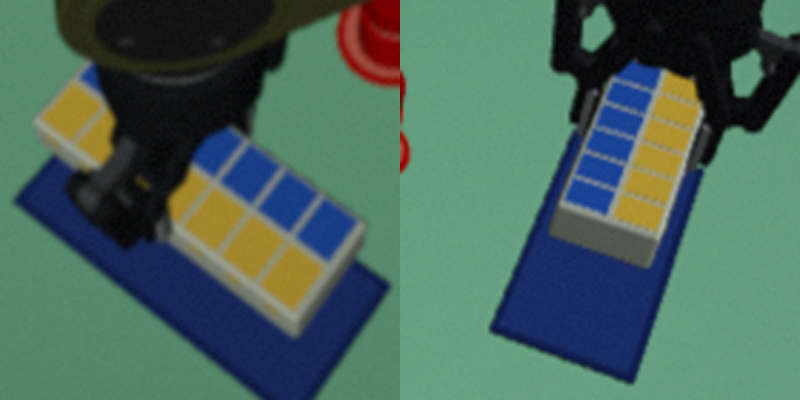

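The organizer is level over the blue mat and parallel to it, and the crusher stands on its coaster. I check the mat's far edge in the wrist view.

```bash
python3 - <<'E'
from h import *
c,img,d=load('w13'); H=heights(c,d); m=mask(img,[108,100,25],[128,255,255],(150,0,500,300)); m[H>.012]=0; b=blob(m)
a=np.radians(-16.9); ex=np.array([np.cos(a),np.sin(a)]); ey=np.array([-ex[1],ex[0]])
P=onto(c,b,.004)[:,:2]; xe=np.percentile(P@ex,97); y0,y1=(P@ey).min(),(P@ey).max()
print('edges',xe,y0,y1,'width',y1-y0,'centre',(xe-.1)*ex+(y0+y1)/2*ey, 'h',np.median(H[m>0]),rect(onto(c,b,.004)))
E
```

```text
edges 0.45527424752499335 0.4184773249091061 0.5073587854710422 width 0.08888146056193608 centre [0.47450252 0.33964728] h 0.004224178268153356 (array([562.5, 312.9]), array([88.9, 16.2]), 73.1)
```

```bash
python3 -m creep '[[48,[0.05,-0.03,0.7],0],[48,[0.05,-0.03,1.3],0],[48,[0.05,-0.03,1.65],0],[48,[0.05,-0.03,1.8],0],[48,[0.05,-0.03,1.83],0],[48,[0.05,-0.03,1.83],0],[48,[0.05,-0.03,1.85],0],[48,[0.05,-0.03,1.85],0]]'; python3 -m creep '[[48,[0,0,0.02],0],[48,[0,0,0.02],0]]'
```

```text
t: 32.58
position: [0.4744, 0.3388, 0.0234]
orientation: [-180.0, -0.0, -16.9]
wrist_force: [-0.2, 0.5, -0.9]
gripper_width: 0.0589
gripper_force: 49.1
t: 32.83
position: [0.4745, 0.3387, 0.0229]
orientation: [-180.0, -0.0, -16.9]
wrist_force: [-2.5, -1.0, 3.2]
gripper_width: 0.0586
gripper_force: 49.6
```

```bash
python3 -m creep '[[66,[0,0,0],0],[78,[0,0,0],0],[78,[0,0,0],0],[78,[0,0,-0.4],0],[78,[0,0,-1.2],0],[78,[0,0,-2.4],0],[78,[0,0,-3.6],0],[78,[0,0,-4.5],0],[78,[0,0,-4.5],0],[78,[0,0,-4.5],0]]'; python3 snap.py w14; python3 - <<'E'
from h import *
c,b,h=top('w14',(150,40,480,420),.032,.006); print(h,rect(onto(c,b,.032)))
p,d=grab_frame('scene'); cv2.imwrite('pics/scene5.png',p)
E
```

```text
t: 34.08
position: [0.4739, 0.3384, 0.202]
orientation: [180.0, 0.0, -16.9]
wrist_force: [0.4, -0.1, -0.5]
gripper_width: 0.0781
gripper_force: 0.0
0.03244677950467931 (array([474.2, 341. ]), array([168.5,  60.1]), -16.9)
```

View pics/scene5.png

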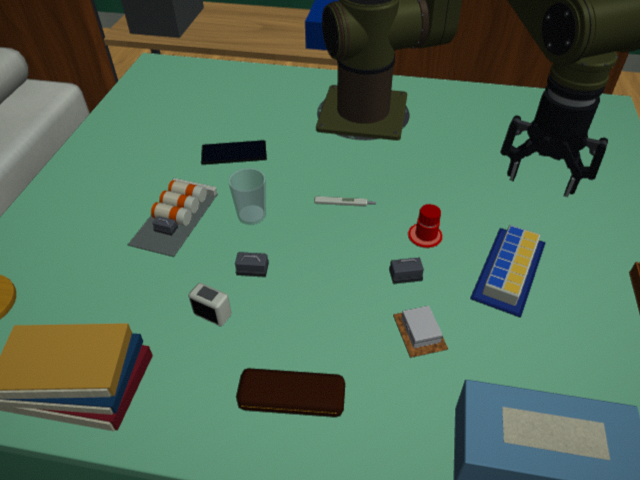

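Everything is in place: the magnet at (165,226) against the vials, the crusher at (428,222), the tin at (422,326), and the organizer at (513,264). The tumbler hasn't moved. Handing in.

```bash
python3 -c "
from station import robot
print(robot.hand_in())"
```

```text
the job is handed in; nothing more can be done
None
```

I handed the job in at about 34 s with the pile taken apart in the order asked: the magnet is against the outermost vial with all three vials still in their row, the crusher, tin and organizer are on their places, and the tumbler was not touched.

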